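# Find the thread hand of a hub dust cap and lift it off

### The arm

A 7-joint arm with a two-finger parallel gripper is mounted at the origin on the work surface. World frame = base frame: x ahead of the robot, y to its left, z up, the work surface at z = 0. Lengths are in m, angles in rad, forces in N, time in s.
With the tool pointing down it reaches from about 0.425 to 0.925 m from the base axis. Payload 6.8 kg.
Tool frame: the origin (TCP) lies on the front face of the gripper's body, between the roots of the fingers; the fingertips stand 73 mm ahead of it and the grasp point (between the pads) lies 54 mm ahead of it; z points along the fingers, y is the direction in which the jaws open and shut (so a half turn about z gives the same grasp; the last joint's range is limited). The gripper opens to 85 mm and grips with 20 to 120 N. Pads are 22 mm wide; open, the fingers measure 114 mm over their backs; the gripper's body (76 mm by 85 mm) begins 54 mm behind the grasp point. The pads swing forward as they close: fully open they stand 13 mm farther back than shut.
Start: joints at [-1.351, 0.477, 0.022, 1.555, -0.011, 1.109, -0.083], TCP at [0.217, 0.639, 0.304] pointing down, gripper open.
Joint ranges: [-2.96, 2.96], [-0.34, 2.1], [-1.41, 1.46], [0.24, 2.44], [-1.37, 4.51], [0.17, 1.92], [-2.96, 2.96]. Speed limits (rad/s): [2.39, 2.39, 3.14, 3.14, 3.14, 3.14, 3.14].

### API

Orientations are given as a rotation vector (axis times angle).
In Python, from bench import * gives the robot as it stands.
- The arm moves only by the tool jog_arm, never from a script. Its argument "plan" is a list of rows, each a list of 2 entries, a list of its own where there are three numbers: the shift along the world's x, y, z in cm, then the turn about the world's z in rad. In form: [[[tx, ty, tz], twist], ...]. A call has 1 to 12 rows; each row shifts and turns the commanded pose from where the row before left it; what a row does not reach is not made up. A row lasts 1/10 s, in which the tool goes at most 50 mm and 8.59 degrees, less where a joint would pass 70% of its speed; a pose out of reach is approached as far as the arm can. A call is refused whole if a number of a shift passes 5 or a number of a turn 0.15, either way. A call with a gripper value outside its range is refused whole. "hand" is the finger opening in cm, from 0 to 8.54, set as the call begins (left out, the last holds). The fingers move at their own pace and stop on an object; "grip_force" is the grip in N (left out, the last holds). Time passes only in rows, so rows that do not move let the fingers close. It gives the time, the measured TCP pose, the force and the opening at its end, in the units of the state.
- get_obs(): the state, without advancing time (a new reading comes with each control period).
- grab_frame(name): name is "side" or "top"; returns the picture (480x640x3 uint8, red, green, blue); there is no depth.
- get_calibration(name): a dict with "intrinsics" (3x3 intrinsics, pixels), "xyz" and "orientation" of the camera in the world. Camera axes: x right, y down, z forward; pixel columns grow to the right and rows downward; lengths in m; the calibration is good to about 2 mm. A picture is of the moment at which its call begins. get_calibration takes no time and is no camera call.
- hand_in(): hands the job in, once; it reports no verdict.
The state is a dict: "clock": time; "joints": joint angles; "qvel": joint speeds; "tau": joint torques, N m; "tcp_pos": TCP position; "orientation": TCP orientation; "contact_force": force on the tool from outside, world axes, zero at the start; "moment": the same for the moment, N m; "grip_width": finger opening in m.
Only numpy, scipy, OpenCV 4.12 (cv2) and the standard library are available. Lean on these libraries where they do the work, as an engineer would, in place of code of your own. Each camera call takes 0.05 s, during which the arm holds its last target. There are 200 camera calls.

### The job

The wheel hub clamped on the red holding plate came off a three-wheeler and nobody marked which side, so its round aluminium dust cap may have a right-hand or a left-hand thread: try loosening the cap one way and, if it will not give, the other way, to find how it unscrews; undo it and lift it off. Finish still holding the cap in the gripper, upright and still, a hand's breadth clear above that hub. Leave the capped spare hub on the plywood and everything else on the bench alone.

Things in the scene. Friction and masses are not known exactly. Their poses are not given: they have to be found in the camera images.
- cap: Dust cap to remove: round knurled aluminium, 54 mm across, 43 mm tall, about 0.1 kg, open below. Origin: centre of its lower rim, z up; its yaw tells nothing of the thread. Run home lightly on a hidden coarse three-start thread, right- or left-hand at random. From above, a right-hand cap loosens counter-clockwise, a left-hand one clockwise. May be let go part-turned for a fresh grip.
- cap_grip (a point): On the cap's axis at the height to grip, 32 mm above its rim (grip band 24 to 40 mm). Turned the wrong way the cap stops dead within 5 degrees (fingers then slip on it). The right way it turns easily (0.2 N m or less) about 90 degrees to a stop; from about 75 degrees up to that stop its lugs are clear and it lifts straight up. Short of that it cannot be pulled off.
- hub: Cast wheel hub wearing the cap, fixed on a red 155 mm square plate, 20 mm thick, with two steel clamps (top 50 mm above the table). Origin: centre of the hub's underside, on the plate, z up. Flange 124 mm across; four studs on a 102 mm circle end 40 mm above the origin. A 66 mm barrel ends in a flat shoulder at 50 mm. Does not move.
- hub_seat (a point): Centre of the hub's flat shoulder, 50 mm above the hub's origin, on which the cap's lower rim rests. Inside the cap a threaded steel spigot, 43 mm across, stands up 26 mm from this point.
- spare_hub: The other hub, of the same shape and size, wearing the same kind of cap, standing on a 140 mm square plywood block (20 mm thick). To be left alone. Origin at the centre of its underside.
- lens: Red tail-light lens with a black base, 70 x 150 x 44 mm (long along its y), loose bystander. Origin at the centre of its underside.
- footpeg: Ribbed aluminium footpeg, about 115 x 40 x 29 mm, lying along its x, loose bystander. Origin on its underside.
- torque_wrench: Steel torque wrench with a black grip, about 400 mm long along its x, 34 mm high, loose bystander. Origin on its underside, near mid-length.
- case: Black plastic case with its flip-top lid shut, 130 x 200 x 75 mm, loose bystander. Origin at the centre of its underside.
- grease_tin: Yellow round tin with a black lid, 77 mm across, 66 mm tall, loose bystander. Origin at the centre of its underside.
- bearing: Steel ball bearing lying flat, 52 mm across, 16 mm high, loose bystander. Origin at the centre of its underside.
Things that resemble listed ones, but are neither listed nor needed, are in the scene too. What is shaped like the cap but blue, orange or purple is not meant.

How it is judged:
By the outcome, as a careful person would: the job done as asked, in the order asked, and still so for the second after the job is handed in, while the arm keeps its last pose, push and grip.
It also fails if it takes over 45 s, if anything falls off the work surface, if the arm or the gripper's body presses on something with over 40 N, if the wrist force passes 120 N, or if a joint passes its speed limit or range.

## Working session

There is one attempt and no reset: what is moved stays moved. The work goes in short steps, Python scripts to look and compute and a tool call to move; the robot and the scene stay as the last step left them, time stands still between calls to the robot, and variables do not carry over. Pictures are saved under pics/ and viewed, about 8 in all and at most 12, crops included, and the job is handed in when it is done.

Besides the shell and the picture viewer there is one more tool, called after "Request:" as a command line: name --argument value ..., lists and objects as JSON in quotes. jog_arm: Moves the arm, as the interface text tells. Its arguments: {"type":"object","properties":{"plan":{"type":"array","items":{"type":"array"}},"hand":{"type":"number"},"grip_force":{"type":"number"}},"required":["plan"]}

```bash
mkdir -p pics
python3 - <<'E'
from bench import *
import cv2
for n in ("top","side"):
    cv2.imwrite(f"pics/{n}0.png",grab_frame(n)[:,:,::-1]); c=get_calibration(n); print(n,c)
print(get_obs())
E
```

```text
top {'intrinsics': array([[507.73214134,   0.        , 310.80316973],
       [  0.        , 507.73214134, 233.62929057],
       [  0.        ,   0.        ,   1.        ]]), 'xyz': array([ 0.40264021, -0.00474012,  1.3334104 ]), 'orientation': array([-2.18909285,  2.14475941, -0.12121641])}
side {'intrinsics': array([[514.89534513,   0.        , 317.85865345],
       [  0.        , 514.89534513, 241.08630703],
       [  0.        ,   0.        ,   1.        ]]), 'xyz': array([ 0.40012093, -0.98191511,  0.80345232]), 'orientation': array([-2.19014948,  0.17137541, -0.06558294])}
{'clock': 0.1, 'joints': array([-1.35112075,  0.47772261,  0.02233325,  1.55632988, -0.01147169,
        1.10933587, -0.08310159]), 'qvel': array([-4.18367985e-04, -1.12148500e-03, -4.67768703e-04, -1.81407813e-03,
        7.15299171e-04,  1.95701875e-04,  2.92516418e-06]), 'tau': array([ 4.02025500e-03, -5.97756529e+01,  1.61346808e+00, -2.81952631e+01,
        1.28492620e-02,  5.06685217e-03,  2.19750984e-05]), 'tcp_pos': array([0.21717769, 0.63867057, 0.3030288 ]), 'orientation': array([-5.12484010e-01, -3.09937695e+00,  2.61125629e-03]), 'contact_force': array([-0.64496203, -0.13943819,  0.11916811]), 'moment': array([0.00184968, 0.01240893, 0.04538589]), 'grip_width': 0.08525910538870524}
```

View pics/top0.png

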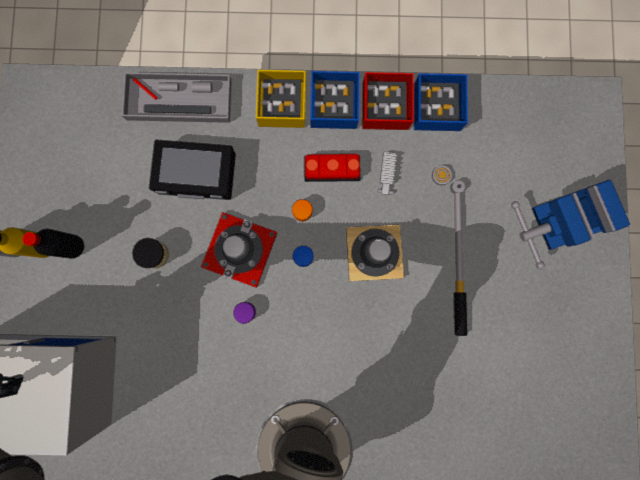

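View pics/side0.png

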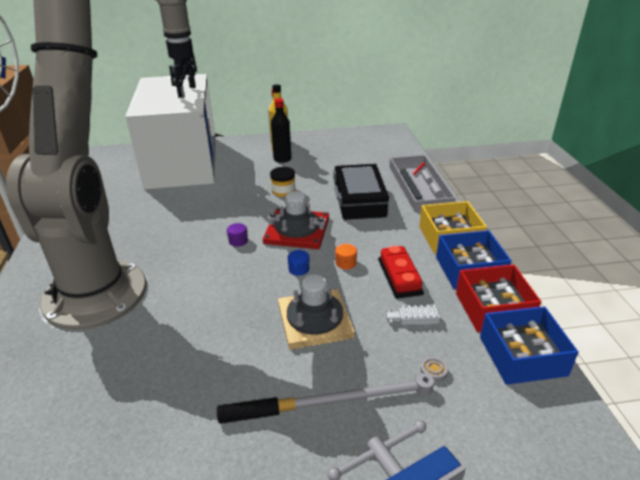

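The top view has two capped hubs: one on the red plate with clamps at (236,248), the other on plywood at (378,250). The loose blue, orange and purple caps are decoys. The red-plate one is the target, so I'll confirm it in a crop and measure it.

```bash
cat > h.py <<'E'
import numpy as np, cv2
from bench import *
from scipy.spatial.transform import Rotation as R
def ray(n,u,v,z):
    c=get_calibration(n); d=R.from_rotvec(c["orientation"]).as_matrix()@np.linalg.solve(c["intrinsics"],[u,v,1]); o=c["xyz"]
    return o+d*(z-o[2])/d[2]
def proj(n,p):
    c=get_calibration(n); q=c["intrinsics"]@(R.from_rotvec(c["orientation"]).as_matrix().T@(np.array(p)-c["xyz"])); return q[:2]/q[2]
E
python3 - <<'E'
from h import *
a=cv2.imread("pics/top0.png"); b=cv2.imread("pics/side0.png")
hsv=cv2.cvtColor(a,cv2.COLOR_BGR2HSV)
m=((hsv[...,0]<8)|(hsv[...,0]>172))&(hsv[...,1]>150)&(hsv[...,2]>60)
m[:, :195]=0; m[:,285:]=0; m[:205]=0; m[295:]=0
r=cv2.minAreaRect(cv2.findNonZero(m.astype(np.uint8))); p=ray("top",*r[0],.02); print("plate",r,p)
x0,y0,s=196,208,7
A=cv2.resize(a[y0:y0+80,x0:x0+80],None,fx=s,fy=s,interpolation=cv2.INTER_CUBIC)
g=cv2.cvtColor(A,cv2.COLOR_BGR2GRAY)
e=proj("top",[*p[:2],.113]);print("expected cap top px",e, "radius", 507.7*.027/1.22)
c=cv2.HoughCircles(cv2.medianBlur(g,9),cv2.HOUGH_GRADIENT,1,40,param1=80,param2=15,minRadius=60,maxRadius=95)
for k in (c[0][:4] if c is not None else []):
    u,v=(k[:2]+.5)/s-.5+[x0,y0]; print(k,u,v,ray("top",u,v,.113)); cv2.circle(A,tuple(int(t) for t in k[:2]),int(k[2]),(0,255,0),1)
B=cv2.resize(b[180:255,255:345],None,fx=6,fy=6,interpolation=cv2.INTER_CUBIC)
for z in (.07,.113): print("side", z, proj("side",[*p[:2],z]))
q=proj("side",[*p[:2],.113]);cv2.drawMarker(B,tuple(int(t) for t in (q-[255,180])*6),(0,255,0))
w=np.zeros((560,0,3),np.uint8)
B=cv2.resize(B,(235*2//2+0,int(B.shape[0]*235/B.shape[1])))
B=cv2.copyMakeBorder(B,0,560-B.shape[0],0,0,cv2.BORDER_CONSTANT)
cv2.imwrite("pics/crop1.png",np.hstack([A,B]))
E
```

```text
plate ((238.82191467285156, 249.3082275390625), (59.3398551940918, 59.22281265258789), 20.556047439575195) [0.50114908 0.17825846 0.02      ]
expected cap top px [233.54736658 246.31138281] radius 11.235983606557378
side 0.07 [295.54988686 209.20459058]
side 0.113 [294.87082112 195.28655689]
```

View pics/crop1.png

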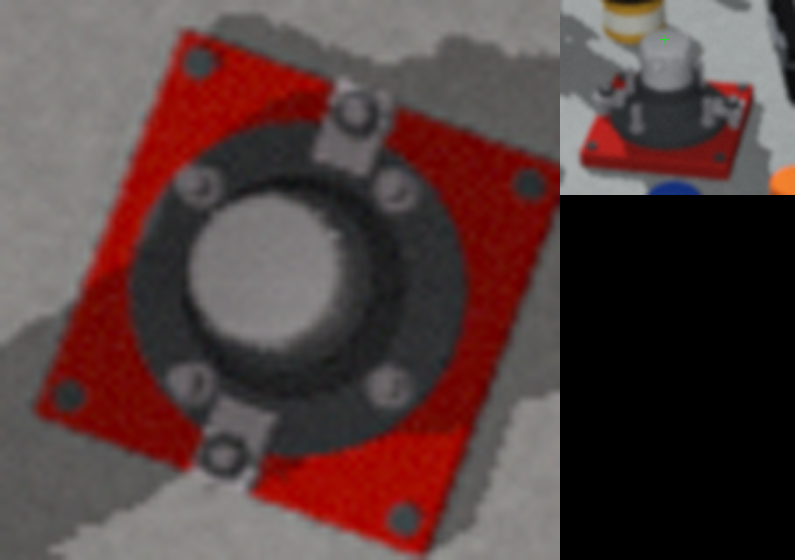

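The crop confirms it: cap on the clamped red-plate hub, with its top centre at about px (233.6,246.5). The plate centre predicts (233.5,246.3), and the side view agrees. Axis is at about (0.501, 0.178), reach 0.53. Moving above it.

Request:
jog_arm --plan '[[[1.2, -1.9, 0], -0.05], [[2.4, -3.9, 0], -0.08], [[2.4, -3.9, 0], -0.08], [[2.4, -3.9, 0], -0.08], [[2.4, -3.9, 0], -0.08], [[2.4, -3.9, 0], -0.08], [[2.4, -3.9, 0], -0.08], [[2.4, -3.9, 0], -0.08], [[2.4, -3.9, 0], -0.08], [[2.4, -3.9, 0], -0.08], [[2.4, -3.9, 0], -0.08], [[2.4, -3.9, 0], -0.05]]' --hand 8.5 --grip_force 40

```text
clock: 1.3
tcp_pos: [0.4938, 0.1893, 0.3038]
orientation: [-1.813, -2.565, 0.0]
contact_force: [0.9, 0.4, 0.3]
grip_width: 0.085
```

Request:
jog_arm --plan '[[[0.8, -1.2, 0], 0], [[0, 0, -3.5], 0], [[0, 0, -3.5], 0], [[0, 0, -3], 0], [[0, 0, 0], 0], [[0, 0, 0], 0]]'

```text
clock: 1.9
tcp_pos: [0.5013, 0.1789, 0.2041]
orientation: [-1.81, -2.568, 0.002]
contact_force: [0.2, 0.4, 0.1]
grip_width: 0.0849
```

Run:
```python
from h import *
o=get_obs(); print(o["joints"],o["tcp_pos"],o["orientation"],o["clock"])
T=R.from_rotvec(o["orientation"]).as_matrix(); print(T)
t=cv2.cvtColor(grab_frame("top"),4); b=cv2.cvtColor(grab_frame("side"),4)
A=cv2.resize(t[190:300,180:290],(390,390),interpolation=2); B=cv2.resize(b[130:240,240:350],(390,390),interpolation=2)
cv2.imwrite("pics/c2.png",np.hstack([A,B]))
```

```text
[-0.75321495  0.38337837  0.36355344  2.00793783 -0.18919281  0.78315757
  0.06379243] [0.50134327 0.17892651 0.20411838] [-1.80987987e+00 -2.56758687e+00  1.60292582e-03] 1.9
[[-3.36114962e-01  9.41820648e-01 -7.74571709e-04]
 [ 9.41820881e-01  3.36114467e-01 -7.02593177e-04]
 [-4.01372005e-04 -9.65659888e-04 -9.99999453e-01]]
```

View pics/c2.png

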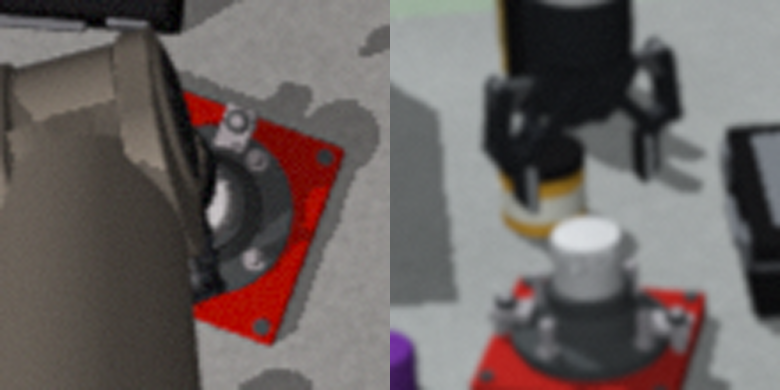

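The side view shows the open fingers centred over the cap (crop ~(585,240)). Descending and gripping.

Request:
jog_arm --plan '[[[0, 0, -1.5], 0], [[0, 0, -1.5], 0], [[0, 0, -1.5], 0], [[0, 0, -0.6], 0], [[0, 0, 0], 0], [[0, 0, 0], 0]]'

```text
clock: 2.6
tcp_pos: [0.502, 0.1793, 0.154]
orientation: [1.809, 2.567, 0.003]
contact_force: [0.1, 0.5, 0.5]
grip_width: 0.0852
```

Request:
jog_arm --plan '[[[0, 0, 0], 0], [[0, 0, 0], 0], [[0, 0, 0], 0], [[0, 0, 0], 0], [[0, 0, 0], 0], [[0, 0, 0], 0], [[0, 0, 0], 0], [[0, 0, 0], 0]]' --hand 4.5 --grip_force 40

```text
clock: 3.4
tcp_pos: [0.5016, 0.1792, 0.1538]
orientation: [1.809, 2.568, 0.001]
contact_force: [-1.5, -0.6, 5.1]
grip_width: 0.053
```

Run:
```python
from h import *
o=get_obs(); print({k:np.round(o[k],4) for k in ("clock","tcp_pos","contact_force","moment","grip_width","joints")})
```

```text
{'clock': np.float64(3.4), 'tcp_pos': array([0.5016, 0.1792, 0.1538]), 'contact_force': array([-1.4694, -0.6492,  5.1209]), 'moment': array([-0.1438,  0.3386,  0.0576]), 'grip_width': np.float64(0.053), 'joints': array([-0.723 ,  0.462 ,  0.3308,  2.0382, -0.2342,  0.6757,  0.1023])}
```

Request:
jog_arm --plan '[[[0, 0, 0], 0.05], [[0, 0, 0], 0.05], [[0, 0, 0], 0.05], [[0, 0, 0], 0]]'

```text
clock: 3.8
tcp_pos: [0.502, 0.1793, 0.1537]
orientation: [1.611, 2.696, 0.003]
contact_force: [-0.6, 0.1, 6.2]
grip_width: 0.053
```

Run:
```python
from h import *
o=get_obs(); print({k:np.round(o[k],4) for k in ("clock","tcp_pos","orientation","contact_force","moment","grip_width","joints")})
```

```text
{'clock': np.float64(3.8), 'tcp_pos': array([0.502 , 0.1793, 0.1537]), 'orientation': array([1.6112, 2.6959, 0.0027]), 'contact_force': array([-0.5509,  0.1195,  6.1682]), 'moment': array([0.0354, 0.0094, 0.0884]), 'grip_width': np.float64(0.053), 'joints': array([-0.6917,  0.4578,  0.291 ,  2.0358, -0.2052,  0.6731,  0.2252])}
```

Low torque after 8.6° CCW, past the 5° dead stop; I'll go a bit further to be sure.

Request:
jog_arm --plan '[[[0, 0, 0], 0.05], [[0, 0, 0], 0.07], [[0, 0, 0], 0.07], [[0, 0, 0], 0.07]]'

```text
clock: 4.2
tcp_pos: [0.5021, 0.1794, 0.1537]
orientation: [1.247, 2.882, 0.002]
contact_force: [-0.7, -0.5, 5.4]
grip_width: 0.0528
```

Run:
```python
from h import *
o=get_obs(); print({k:np.round(o[k],4) for k in ("clock","tcp_pos","orientation","contact_force","moment","grip_width","joints")})
```

```text
{'clock': np.float64(4.2), 'tcp_pos': array([0.5021, 0.1794, 0.1537]), 'orientation': array([1.2471e+00, 2.8821e+00, 2.5000e-03]), 'contact_force': array([-0.7258, -0.5412,  5.3524]), 'moment': array([ 0.0708, -0.0968, -0.0497]), 'grip_width': np.float64(0.0528), 'joints': array([-0.6385,  0.4519,  0.2233,  2.0321, -0.1562,  0.6714,  0.4395])}
```

Torque stays near zero, well under a 40 N slip: it is a right-hand thread, turning freely. Continuing to about 84° CCW.

Request:
jog_arm --plan '[[[0, 0, 0], 0.1], [[0, 0, 0], 0.1], [[0, 0, 0], 0.1], [[0, 0, 0], 0.1], [[0, 0, 0], 0.1], [[0, 0, 0], 0.1], [[0, 0, 0], 0.1], [[0, 0, 0], 0.1], [[0, 0, 0], 0.1], [[0, 0, 0], 0.1], [[0, 0, 0], 0.05], [[0, 0, 0], 0]]'

```text
clock: 5.4
tcp_pos: [0.5022, 0.1794, 0.1537]
orientation: [-0.362, 3.119, 0.001]
contact_force: [0.0, 0.5, 6.7]
grip_width: 0.053
```

Run:
```python
from h import *
o=get_obs(); print({k:np.round(o[k],4) for k in ("clock","tcp_pos","orientation","contact_force","moment","grip_width","joints")})
v=o["orientation"];print("turned deg",np.degrees(2*(np.arctan2(v[1],v[0])-np.arctan2(2.568,1.809))))
```

```text
{'clock': np.float64(5.4), 'tcp_pos': array([0.5022, 0.1794, 0.1537]), 'orientation': array([-3.6250e-01,  3.1186e+00,  1.5000e-03]), 'contact_force': array([0.0454, 0.4677, 6.7405]), 'moment': array([ 0.1916, -0.0775,  0.0853]), 'grip_width': np.float64(0.053), 'joints': array([-0.4242,  0.4449, -0.0445,  2.0173,  0.0302,  0.6779,  1.3143])}
turned deg 83.58449342165811
```

Request:
jog_arm --plan '[[[0, 0, 0.2], 0], [[0, 0, 0.2], 0], [[0, 0, 0.2], 0], [[0, 0, 0], 0]]'

```text
clock: 5.8
tcp_pos: [0.5012, 0.1792, 0.159]
orientation: [0.364, -3.12, -0.0]
contact_force: [-0.5, 1.8, -1.0]
grip_width: 0.0526
```

It comes free (about −1 N, the cap's weight). Lifting to about 11 cm.

Request:
jog_arm --plan '[[[0, 0, 0.6], 0], [[0, 0, 1], 0], [[0, 0, 1.3], 0], [[0, 0, 1.5], 0], [[0, 0, 1.5], 0], [[0, 0, 1.5], 0], [[0, 0, 1.4], 0], [[0, 0, 1], 0], [[0, 0, 0.6], 0], [[0, 0, 0.1], 0], [[0, 0, 0], 0], [[0, 0, 0], 0]]'

```text
clock: 7.0
tcp_pos: [0.501, 0.1789, 0.2632]
orientation: [0.364, -3.119, 0.001]
contact_force: [-0.4, 0.1, -1.5]
grip_width: 0.0529
```

Run:
```python
from h import *
o=get_obs(); print({k:np.round(o[k],4) for k in ("clock","tcp_pos","orientation","qvel","contact_force","moment","grip_width","joints")})
b=cv2.cvtColor(grab_frame("side"),4)
cv2.imwrite("pics/c3.png",cv2.resize(b[100:290,200:440],None,fx=3,fy=3,interpolation=2))
```

```text
{'clock': np.float64(7.0), 'tcp_pos': array([0.501 , 0.1789, 0.2632]), 'orientation': array([ 3.6370e-01, -3.1191e+00,  8.0000e-04]), 'qvel': array([ 0.0006,  0.0026, -0.0002, -0.001 , -0.0008, -0.0004,  0.    ]), 'contact_force': array([-0.4318,  0.1014, -1.4874]), 'moment': array([-0.0286, -0.0677,  0.0307]), 'grip_width': np.float64(0.0529), 'joints': array([-0.4231,  0.2906, -0.0445,  1.9363,  0.016 ,  0.9165,  1.3275])}
```

View pics/c3.png

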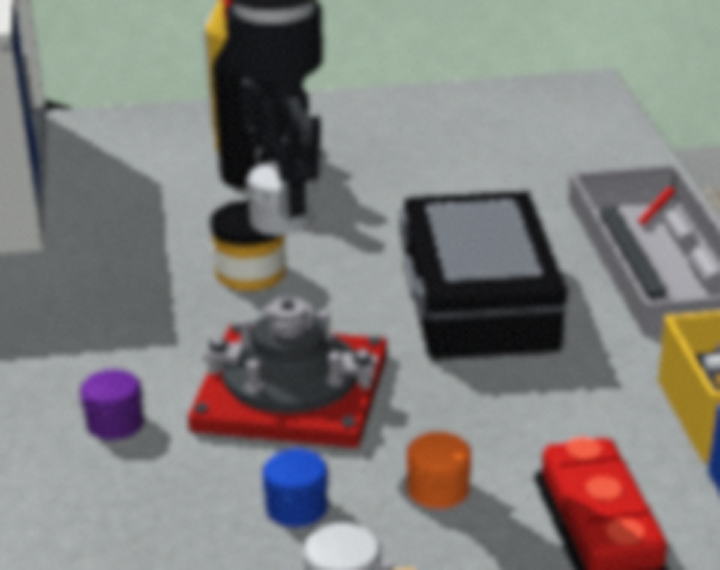

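The cap is upright in the gripper at crop (268,200). The bare spigot shows below it at (290,310), and the neighbours have not moved. Handing in.

```bash
python3 -c "
from bench import *
print(hand_in())"
```

```text
the job is handed in; nothing more can be done
None
```

The cap is off the hub on the red plate and held in the gripper, and the job is handed in. It has a right-hand thread: the first try, counter-clockwise, went past the 5° dead stop with almost no torque. I turned it about 84°, and it then lifted straight up with no drag beyond its own weight.

- **Final pose:** the cap is upright and still, about 11 cm above the hub's shoulder and about 8.5 cm above the spigot's tip. The gripper opening is 52.9 mm on the 54 mm cap, and joint speeds are near zero.
- **Last picture:** the side view shows the bare spigot directly under the held cap. The things in view stand where they were: the loose coloured caps, lens, case and grease tin. I never moved near the spare hub.
- **Checks:** none failed. The circle detector found nothing in the first crop, so I took the cap's centre from the plate's outline and checked it by eye against the cap in both views. They agreed. I stopped at the 84° turn without feeling for the stop at 90°.
- **Time and force:** it took about 7 s, and the highest wrist force I read was about 7 N.

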